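# Hot-air nozzle change: park the spare, free the old nozzle cap of unknown thread hand

## Task

Get the hot-air handpiece ready for a nozzle change: first stand the tall spare nozzle upright over the pin of the empty post on the little rack and let go of it. Then take the old nozzle cap off the handpiece: nobody remembers whether its thread is ordinary or reverse, so try gently both ways, turn it the way that gives, and lift it straight off. Finish while still holding the cap upright in the gripper, at least a hand's width (8 cm) above the neck it came off, and leave everything else on the bench where it is.

Things in the scene. Friction and masses are not known exactly. Their poses are not given: they have to be found in the camera images.
- cap: Old nozzle cap, aluminium and steel, 80 g, on the upright handpiece. Round knurled collar, 44 mm in diameter, 24 mm high (grip here, parallel sides), a shallow dome to 29 mm, then a steel tube 18 mm in diameter up to 48 mm. Hollow below. Origin: centre of its lower rim; z up its axis; x towards a dark index rib on the dome.
- collar (a point): Point on the cap's axis 19 mm above its rim. Quick thread of unknown hand, hidden, differs from run to run. Loosening way (counter-clockwise from above if ordinary, clockwise if reverse): turns easily, does not rise, is free to lift from 60 degrees on, stops at 75 to 87, still free. Other way: hard stop within 12 degrees, fingers slip. Before 48 degrees it lifts 2 mm only. Stays where turned.
- neck (a point): Shoulder centre, 70 mm above the bench, on which the cap's rim rests: top of a fixed black upright handpiece, 41 mm in diameter just under the cap, up to 60 mm lower down. x points to a fixed grey column, 50 mm square, 106 mm high, its axis 100 mm from the cap's. The threaded neck inside the cap rises 17 mm above this point.
- tall_nozzle: The spare nozzle, plain steel, 60 g, standing loose on the blue bench mat: cylinder 24 mm in diameter up to 41 mm, then a taper to a 12 mm tip, 66 mm high in all. Bore in the underside 14 mm wide and 41 mm deep. Origin: centre of its underside; z up.
- post (a point): The empty one of two upright posts of a fixed steel rack: centre of the post's flat top, 50 mm above the bench. The post is 20 mm in diameter; a pin 8 mm in diameter with a pointed end stands 10 mm up from this point and goes into the nozzle's bore. z up; y points to the other post, 90 mm away, which carries the short nozzle. The nozzle's underside ends level with this point.
- short_nozzle: Bystander: short steel nozzle, 24 mm in diameter, 42 mm high, loose on the rack's other post; origin centre of underside. Leave alone.
- spool: Bystander: red solder spool, 56 mm in diameter, 40 mm high, standing on its flange; origin centre of underside.
- tin: Bystander: round aluminium tin of brass wool, 72 mm in diameter, 35 mm high; origin centre of underside.
- driver: Bystander: screwdriver lying on the bench; origin under its middle.
- drive: Bystander: metal hard drive, 147 x 102 x 26 mm; origin centre of underside.
- flux: Bystander: small jar, 40 mm in diameter, 70 mm high; origin centre of underside.
Not all that is in view belongs to the job. What is shaped like the cap but green is not meant.

How it is judged:
By the outcome, as a careful person would: the job done as asked, in the order asked, and still so for the second after the job is handed in, while the arm keeps its last pose, push and grip.
It also fails if it takes over 67 s, if anything falls off the work surface, if the arm or the gripper's body presses on something with over 40 N, if the wrist force passes 120 N, or if a joint passes its speed limit or range.

## Robot

A 6-joint arm with a two-finger parallel gripper is mounted at the origin on the work surface. World frame = base frame: x ahead of the robot, y to its left, z up, the work surface at z = 0. Lengths are in mm, angles in rad, forces in N, time in s.
With the tool pointing down it reaches from about 300 to 775 mm from the base axis. Payload 14.6 kg.
Tool frame: the origin (TCP) lies at the very end of the fingers, on their centre line; the grasp point (between the pads) lies 19 mm behind it; z points along the fingers, y is the line along which they close (so a half turn about z gives the same grasp; the last joint's range is limited). The gripper opens to 94 mm and grips with 3 to 60 N. Pads are 16 mm wide; open, the fingers measure 119 mm over their backs; the gripper's body (75 mm by 177 mm) begins 78 mm behind the grasp point.
Start: joints at [1.185, 0.3, 1.521, -0, 1.321, -0.067], TCP at [172.382, 522.277, 205.446] pointing down, gripper open.
Joint ranges: [-3.03, 3.03], [-0.79, 2.21], [0.23, 2.52], [-1.04, 4.18], [0, 3.07], [-2.55, 2.55]. Speed limits (rad/s): [2.22, 2.22, 2.57, 3.14, 3.14, 3.14].

## Interface

Orientations are given as [roll, pitch, yaw] about the fixed x, y, z axes, in that order (R = Rz(yaw) Ry(pitch) Rx(roll)).
In Python, from cell import manip, camera, get_calibration gives the robot as it stands. The module is installed in compiled form; this text tells all that it offers.
- The arm moves only by the tool jog_arm, never from a script. Its argument "plan" is one flat list of numbers, 6 for each row, row after row: the shift along the world's x, y, z in m, then the turn, a rotation vector about the world's x, y, z in degrees. A call has 1 to 20 rows; each row is the pose to reach, as a shift and turn from the pose commanded when the call began; what a row does not reach only later rows make up. A row lasts 1/10 s, in which the tool goes at most 50 mm and 8.59 degrees, less where a joint would pass 70% of its speed; a pose out of reach is approached as far as the arm can. A call with a gripper value outside its range is refused whole. "claw" is the finger opening in m, from 0 to 0.094, set as the call begins (left out, the last holds). The fingers move at their own pace and stop on an object; "force" is the grip in N (left out, the last holds). Time passes only in rows, so rows that repeat a pose let the fingers close. It gives the time, the measured TCP pose, the force, the opening and the grip force at its end, in the units of the state.
- manip.read_state(): the state, without advancing time (a new reading comes with each control period).
- camera(name): name is "scene" or "top" or "wrist"; returns (picture, depth): 400x640x3 uint8, red, green, blue; 400x640 float32, mm along the optical axis (not along the pixel's ray), 0 where there is no reading.
- get_calibration(name): a dict with "fx", "fy", "cx", "cy" (pixels), "k1" (the pictures are not rectified: a ray, as slopes to the right and down, at radius r is drawn at 1 + k1 r^2 times it, then the intrinsics apply), "origin" and "attitude" of the camera in the world. Camera axes: x right, y down, z forward; pixel columns grow to the right and rows downward; lengths in mm; the calibration is good to about 2 mm. A picture is of the moment at which its call begins: read the wrist's pose just before it. get_calibration takes no time and is no camera call; for the wrist camera it gives the pose at the moment of the call.
- manip.sign_off(): hands the job in; it is judged then, once.
The state is a dict: "clock": time; "joints": joint angles; "qd": joint speeds; "effort": joint torques, N m; "eef_pos": TCP position; "eef_rot": TCP orientation; "wrist_force": force on the tool from outside, world axes, zero at the start; "moment": the same for the moment, N m; "finger_gap": finger opening in mm; "finger_force": force on a finger pad.
Only numpy, scipy, OpenCV 4.12 (cv2) and the standard library are available. Lean on these libraries where they do the work, as an engineer would, in place of code of your own. Each camera call takes 0.05 s, during which the arm holds its last target. There are 200 camera calls.

## Working session

There is one attempt and no reset: what is moved stays moved. The work goes in short steps, Python scripts to look and compute and a tool call to move; the robot and the scene stay as the last step left them, time stands still between calls to the robot, and variables do not carry over. Pictures are saved under pics/ and viewed, at most 10 in all, crops included, and the job is handed in when it is done.

Besides the shell and the picture viewer there is one more tool, called after "Emit:" by a JSON object that holds its "op" and its "data". jog_arm: Moves the arm, as the interface text tells. Its arguments: {"type":"object","properties":{"plan":{"type":"array"},"claw":{"type":"number"},"force":{"type":"number"}},"required":["plan"]}

```bash
mkdir -p pics
cat > h.py <<'E'
import numpy as np,cv2
from cell import manip,camera,get_calibration
from scipy.spatial.transform import Rotation as Ro
def att(c):
    a=np.array(c["attitude"],float)
    return a if a.shape==(3,3) else Ro.from_euler('xyz',a).as_matrix()
def snap(n,f):
    c=get_calibration(n); p,d=camera(n); np.savez(f'pics/{f}.npz',p=p,d=d,o=c["origin"],R=att(c),K=[c[k] for k in("fx","fy","cx","cy","k1")])
    cv2.imwrite(f'pics/{f}.png',p[:,:,::-1]); return p,d,c
def load(f): return np.load(f'pics/{f}.npz')
def ray(L,u,v):
    fx,fy,cx,cy,k=L['K']; a=np.array([(u-cx)/fx,(v-cy)/fy]); b=a.copy()
    for _ in range(20): b=a/(1+k*(b@b))
    return L['o'],L['R']@np.array([b[0],b[1],1])
def onplane(L,u,v,z):
    o,d=ray(L,u,v); return o+d*(z-o[2])/d[2]
def cloud(L):
    fx,fy,cx,cy,k=L['K']; v,u=np.mgrid[:400,:640]; a=np.stack([(u-cx)/fx,(v-cy)/fy],-1); b=a.copy()
    for _ in range(20): b=a/(1+k*(b**2).sum(-1,keepdims=True))
    P=np.dstack([b,np.ones((400,640))])*L['d'][...,None]
    return P@L['R'].T+L['o']
E
python3 - <<'E'
from h import *
print(get_calibration("top"));print(manip.read_state())
for n in("scene","top"): snap(n,n+"0")
E
```

```text
{'fx': 443.3609540899851, 'fy': 443.3609540899851, 'cx': 324.20660956402565, 'cy': 193.02922133228114, 'k1': -0.023452451353824875, 'origin': array([ 245.15904497,  -84.35099026, 1405.52237484]), 'attitude': array([-2.92736426,  0.00604985, -1.56010278])}
{'clock': 0.0, 'joints': array([ 1.18537394e+00,  3.00455894e-01,  1.52160240e+00, -2.19767994e-05,
        1.32068265e+00, -6.66057820e-02]), 'qd': array([-0.00090822, -0.00079566, -0.00118803,  0.00050559,  0.00020287,
       -0.00041044]), 'effort': array([ 1.00079007e-03, -5.31803584e+01, -3.52741349e+01,  7.08603510e-02,
        2.43503298e-02, -1.34575030e-04]), 'eef_pos': array([172.30412764, 522.03161564, 204.88564827]), 'eef_rot': array([-3.14044549e+00, -5.51871737e-05,  2.82278147e+00]), 'wrist_force': array([-0.67703854,  0.40127389, -0.05390743]), 'moment': array([-0.03639124,  0.04757732,  0.00937249]), 'finger_force': 0.0, 'finger_gap': 94.23594697652723}
```

View pics/top0.png

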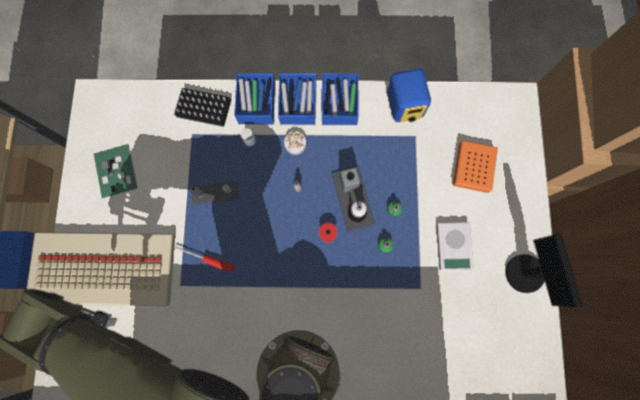

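View pics/scene0.png

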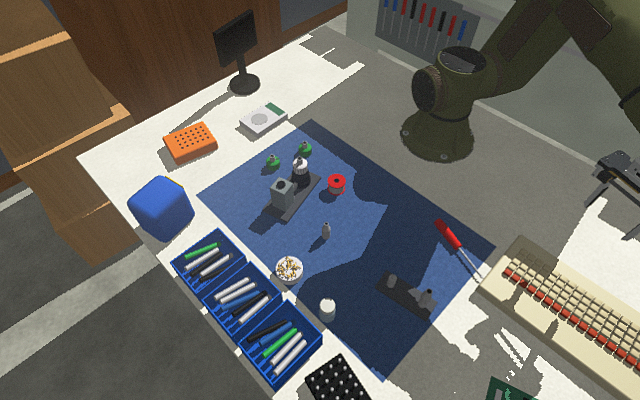

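The top view shows the tall nozzle at about (297,182), the cap at (358,210) with the column at (350,178), the rack at (215,190) and the spool at (328,232). The scene view shows the nozzle at (326,231), the cap at (300,165) and the rack posts at about (391,282) and (426,298).

Run:
```python
from h import *
for f,rs in(("top0",dict(noz=(285,165,310,195),cap=(343,192,372,226),col=(338,162,364,192),rack=(188,175,242,205),flux=(240,125,258,146),spool=(316,220,340,244))),("scene0",dict(noz=(315,218,338,245),cap=(288,150,312,185),rack=(375,265,440,322)))):
    L=load(f); C=cloud(L)
    for n,(a,b,c,d) in rs.items():
        P=C[b:d,a:c]; m=(P[...,2]>25)&(P[...,2]<300)&(L['d'][b:d,a:c]>0)
        q=P[m]
        t=q[q[:,2]>np.percentile(q[:,2],97)-6] if len(q) else q
        print(f,n,len(q),q.mean(0).round(),'top',t.mean(0).round(),'x',q[:,0].min().round(),q[:,0].max().round(),'y',q[:,1].min().round(),q[:,1].max().round())
L=load("top0");C=cloud(L)
print(C[175:205:2,188:242:2,2].round().astype(int))
big=np.hstack([cv2.resize(cv2.imread('pics/top0.png')[150:250,180:420],None,fx=2,fy=2),]);
s=cv2.resize(cv2.imread('pics/scene0.png')[130:330,250:450],(560,560),interpolation=3)
cv2.imwrite('pics/c1.png',cv2.convertScaleAbs(s,alpha=1.8))
```

```text
top0 noz 52 [561.  12.  50.] top [565.  12.  67.] x 553.0 573.0 y 1.0 23.0
top0 cap 348 [ 484. -174.   73.] top [ 483. -178.  120.] x 453.0 549.0 y -205.0 -148.0
top0 col 368 [ 573. -151.   89.] top [ 579. -152.  106.] x 550.0 609.0 y -181.0 -123.0
top0 rack 128 [543. 291.  61.] top [540. 327.  91.] x 529.0 564.0 y 228.0 333.0
top0 flux 164 [722. 174.  60.] top [727. 176.  73.] x 707.0 744.0 y 157.0 197.0
top0 spool 246 [419. -86.  41.] top [417. -86.  43.] x 391.0 444.0 y -114.0 -61.0
scene0 noz 87 [569.  19.  47.] top [566.  16.  64.] x 556.0 578.0 y 5.0 27.0
scene0 cap 450 [ 491. -168.   69.] top [ 485. -174.  116.] x 385.0 564.0 y -263.0 -132.0
scene0 rack 235 [550. 300.  60.] top [542. 329.  90.] x 533.0 566.0 y 230.0 341.0
[[  -2    0   -1    4   -7   -1    1    5   -1    0    4   -7    4   -1
     0    4    1   -4    1    2    0    0   -6    3   -5    1    1]
 [   0   -4   -3    0    1   -2   -1 1406    1    6   -2    1   -3    2
     0   -4   -4    0    6    5    3    1    2    5   -4    4    4]
 [   2    3    6    3    1   -3   -4    2   -4    1    0    7    1    0
     5   
[... 1039 characters left out ...]
 [   2    5   16   11   53   44   33   21   11   10   15   16    6   17
    10    9   16   18   10   10   12   13   15   13   12   11    0]
 [  -2    7   12   13   15   15   19   12 1406   12    7   10    9   11
    13   13   12   11   13   13   12   13   12   20   14   11   -3]
 [  -2    2   13    8   13   10   10   19   11   14   13   16   13   15
    11    3   11   15   15    8   15    9   12   11    1    1   -2]
 [  -3    5   13   13   10   13   15   13   13   18   15   17   10   11
    13    7    7   -2    3    2    6    2   -4   -1   -2    0   -1]
 [   0    0   10   16   15   14   16   11    8    5    8    2    0   -5
     4   -4   -1    0   -2    2    4   -1    2    0    1   -1    1]]
```

View pics/c1.png

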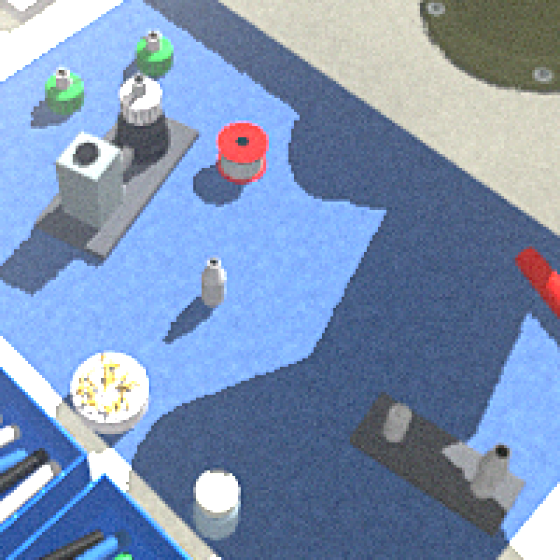

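The crop shows the empty post on the left of the rack (398,422), the short nozzle on the right post (492,470), the tall nozzle at (213,283) and the knurled cap at (140,100) beside the grey column.

Run:
```python
from h import *
c=get_calibration("wrist");s=manip.read_state();R=Ro.from_euler('xyz',s['eef_rot']).as_matrix()
print(c); print(R.T@(c['origin']-s['eef_pos'])); print((R.T@att(c)).round(3)); print(R.round(3))
```

```text
{'fx': 335.12922138765396, 'fy': 335.12922138765396, 'cx': 315.30663916996696, 'cy': 197.47740979929432, 'k1': 0.013030859741577899, 'origin': array([ 95.05477622, 547.32477777, 383.72704426]), 'attitude': array([2.85732344e+00, 9.17393859e-04, 1.25159569e+00])}
[  81.26443394   -0.40693549 -178.7569989 ]
[[-0.    -0.96  -0.281]
 [ 1.    -0.    -0.   ]
 [-0.    -0.281  0.96 ]]
[[-0.95   0.313 -0.   ]
 [ 0.313  0.95  -0.001]
 [ 0.    -0.001 -1.   ]]
```

Emit:
{"op": "jog_arm", "data": {"plan": [0.348, -0.322, 0.03, 0, 0, 18.3, 0.348, -0.322, 0.03, 0, 0, 18.3, 0.348, -0.322, 0.03, 0, 0, 18.3, 0.348, -0.322, 0.03, 0, 0, 18.3, 0.348, -0.322, 0.03, 0, 0, 18.3, 0.348, -0.322, 0.03, 0, 0, 18.3, 0.348, -0.322, 0.03, 0, 0, 18.3, 0.348, -0.322, 0.03, 0, 0, 18.3, 0.348, -0.322, 0.03, 0, 0, 18.3, 0.348, -0.322, 0.03, 0, 0, 18.3, 0.348, -0.322, 0.03, 0, 0, 18.3, 0.348, -0.322, 0.03, 0, 0, 18.3, 0.348, -0.322, 0.03, 0, 0, 18.3, 0.348, -0.322, 0.03, 0, 0, 18.3]}}

```text
clock: 1.5
eef_pos: [519.7, 201.1, 235.5]
eef_rot: [3.142, -0.0, -3.14]
wrist_force: [-0.6, 0.2, -0.2]
finger_gap: 94.1
finger_force: 0.0
```

Run:
```python
from h import *
s=manip.read_state();print(s['clock'],s['eef_pos'],s['eef_rot'],s['joints'],s['qd'])
snap("wrist","w1")
```

```text
1.5 [519.7403655  201.1162886  235.49359302] [ 3.14156146e+00 -5.13771783e-05 -3.13958432e+00] [ 3.03467029e-01  2.94971187e-01  1.45720083e+00  4.57883291e-05
  1.38946044e+00 -1.26934589e+00] [-0.0010339  -0.00072256 -0.00349533  0.00012486 -0.00148939 -0.00116645]
```

View pics/w1.png

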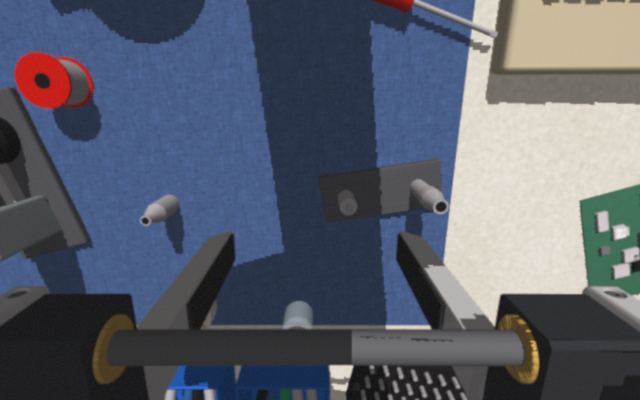

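The wrist view shows the tall nozzle at about (160,208), tip at (146,220). The empty post with its pin is at about (346,200), the short nozzle at (430,195), and the spool at (45,80).

```bash
cat >> h.py <<'E'
def circ(q):
    A=np.c_[2*q[:,:2],np.ones(len(q))]; s=np.linalg.lstsq(A,(q[:,:2]**2).sum(1),rcond=None)[0]
    return s[:2],np.sqrt(s[2]+s[:2]@s[:2])
def slices(f,box,zs,r=40,c=None):
    L=load(f);C=cloud(L);a,b,cc,d=box;P=C[b:d,a:cc].reshape(-1,3);P=P[(L['d'][b:d,a:cc].ravel()>0)]
    if c is not None: P=P[np.hypot(*(P[:,:2]-c).T)<r]
    for lo,hi in zs:
        q=P[(P[:,2]>lo)&(P[:,2]<hi)]
        if len(q)<4: print(f,lo,hi,len(q));continue
        print(f,lo,hi,len(q),'mean',q.mean(0).round(1),'mid',((q.min(0)+q.max(0))/2).round(1),'ext',np.ptp(q,0).round(1),'circ',*[np.round(x,1) for x in circ(q)])
E
python3 - <<'E'
from h import *
print('noz');slices('w1',(130,180,190,250),[(8,38),(38,58),(60,75)])
print('post');slices('w1',(325,180,370,222),[(20,44),(45,54),(55,64)])
print('short');slices('w1',(405,170,455,222),[(55,86),(87,100)])
E
```

```text
noz
w1 8 38 246 mean [561.5  20.   23.1] mid [565.1  15.4  23. ] ext [21.7 20.3 29.8] circ [566.5  12.7] 11.5
w1 38 58 288 mean [563.2  17.7  47.5] mid [566.   13.5  48. ] ext [22.8 22.  19.9] circ [565.8  13.9] 8.5
w1 60 75 117 mean [565.8  13.9  65.2] mid [566.5  12.6  64. ] ext [11.9 12.6  7.6] circ [566.2  13.2] 4.6
post
w1 20 44 93 mean [547.9 235.9  32.9] mid [550.9 237.4  31.9] ext [11.3 18.5 23.3] circ [555.4 238.1] 9.9
w1 45 54 204 mean [554.3 237.8  49.6] mid [555.1 238.   49.5] ext [19.6 18.6  8.8] circ [555.3 238.1] 7.8
w1 55 64 41 mean [554.6 237.9  58. ] mid [555.  238.3  57.9] ext [7.1 7.  4.9] circ [555. 238.] 2.9
short
w1 55 86 342 mean [537.  321.2  71.6] mid [540.7 324.9  70.6] ext [21.9 20.1 30.8] circ [540.7 325.6] 9.3
w1 87 100 210 mean [540.9 326.1  91.5] mid [541.5 326.7  90.4] ext [15.6 15.7  6.6] circ [541.2 326.3] 5.8
```

Emit:
{"op": "jog_arm", "data": {"plan": [0.025, -0.13, 0, 0, 0, 0, 0.025, -0.13, 0, 0, 0, 0, 0.025, -0.13, 0, 0, 0, 0, 0.025, -0.13, 0, 0, 0, 0, 0.025, -0.13, 0, 0, 0, 0]}}

```text
clock: 2.05
eef_pos: [545.2, 70.6, 235.6]
eef_rot: [3.141, 0.0, -3.141]
wrist_force: [-0.4, 0.9, -0.2]
finger_gap: 93.6
finger_force: 0.0
```

Run:
```python
from h import *
s=manip.read_state();print(s['clock'],s['eef_pos'])
snap("wrist","w2")
C=cloud(load('w2'));m=np.zeros((400,640,3),np.uint8)
for n,p in(('noz',(563,14)),('post',(548,238)),('cap',(483,-176))):
    q=np.hypot(C[...,0]-p[0],C[...,1]-p[1])<22; q&=C[...,2]>20
    v,u=np.where(q); print(n,len(u),*( (u.min(),u.max(),v.min(),v.max()) if len(u) else ()))
im=cv2.imread('pics/w2.png')
```

```text
2.05 [545.21913122  70.55916854 235.55491862]
noz 2265 138 278 178 399
post 442 447 474 171 193
cap 2979 18 101 96 144
```

View pics/w2.png

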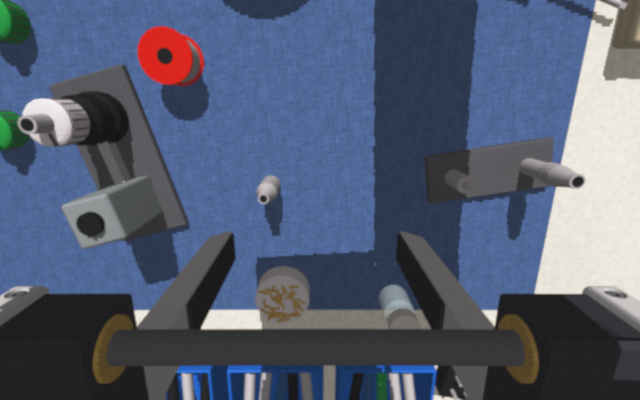

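The second view shows the nozzle tip at (264,197), the post at (460,182), the cap tube at (28,122) with its collar at (60,120), the column at (90,222) and the tin at (282,293).

Run:
```python
from h import *
print('noz');slices('w2',(245,165,295,215),[(8,38),(38,58),(60,75)])
print('post');slices('w2',(440,165,480,205),[(20,44),(45,54),(55,64)])
print('cap');slices('w2',(5,80,140,160),[(72,92),(89,93),(95,101),(110,117),(117,123)],45,(483,-176))
# pixel-ray triangulation of nozzle tip and pin tip from depth-independent centroids
for n,a,b,w in(('noz',(66),None,None),):
  for f,box in(('w1',(130,205,165,232)),('w2',(252,185,278,210))):
    L=load(f);x0,y0,x1,y1=box;g=L['p'][y0:y1,x0:x1].astype(int).sum(2)
    C=cloud(L)[y0:y1,x0:x1];m=C[...,2]>62;v,u=np.where(m);print(f,u.mean()+x0,v.mean()+y0,onplane(L,u.mean()+x0,v.mean()+y0,66).round(1))
def tri(pa,pb):
    (o1,d1),(o2,d2)=pa,pb;s=np.linalg.lstsq(np.c_[d1,-d2],o2-o1,rcond=None)[0];return (o1+s[0]*d1).round(1),(o2+s[1]*d2).round(1)
def c(f,box,lo,hi):
    L=load(f);x0,y0,x1,y1=box;z=cloud(L)[y0:y1,x0:x1,2];v,u=np.where((z>lo)&(z<hi));return ray(L,u.mean()+x0,v.mean()+y0)
print(tri(c('w1',(130,205,165,232),61,75),c('w2',(252,185,278,210),61,75)))
print(tri(c('w1',(325,180,370,222),45,64),c('w2',(440,165,480,205),45,64)))
```

```text
noz
w2 8 38 124 mean [558.6  18.   23.7] mid [562.9  15.2  22.9] ext [16.9 20.  29.7] circ [566.6  13.3] 11.6
w2 38 58 227 mean [562.2  15.8  47.9] mid [566.4  13.8  47.9] ext [22.9 21.9 19.7] circ [566.   13.7] 9.0
w2 60 75 104 mean [566.   13.5  65.4] mid [566.5  13.5  63.9] ext [11.7 11.6  7.7] circ [566.3  13.5] 4.4
post
w2 20 44 155 mean [551.8 230.8  32.1] mid [554.5 234.1  32.1] ext [18.1 13.2 23.8] circ [555.5 237.6] 9.8
w2 45 54 229 mean [554.7 236.   49.5] mid [555.4 237.5  49.5] ext [20.1 20.1  8.3] circ [555.4 237.4] 7.9
w2 55 64 44 mean [555.  236.8  57.9] mid [555.2 237.3  57.8] ext [7.  7.5 5.4] circ [555.2 237.2] 2.8
cap
w2 72 92 641 mean [ 483.4 -160.8   82.4] mid [ 485.3 -168.3   81.9] ext [44.5 26.4 19.9] circ [ 485.1 -178.3] 22.2
w2 89 93 149 mean [ 484.  -160.8   90.9] mid [ 485.1 -168.5   91. ] ext [43.9 26.   4. ] circ [ 485.1 -178.2] 22.2
w2 95 101 1326 mean [ 484.3 -172.4   98.1] mid [ 484.8 -176.2   98. ] ext [43.2 41.8  5.9] circ [ 485.  -176.6] 16.4
w2 110 117 158 mean [ 484.4 -173.5  114.3] mid [ 484.8 -177.5  113.5] ext [15.1 16.6  6.9] circ [ 484.6 -177.3] 7.3
w2 117 123 236 mean [ 484.7 -177.1  118. ] mid [ 484.8 -177.3  118.3] ext [15.2 16.3  2.5] circ [ 484.8 -177.2] 5.4
w1 145.43269230769232 219.68269230769232 [565.8  13.7  66. ]
w2 263.0673076923077 197.95192307692307 [566.1  13.4  66. ]
(array([566.2,  13.3,  64.8]), array([566.3,  13.3,  64.8]))
(array([555.9, 238.3,  46.1]), array([555.9, 238.3,  46.1]))
```

Emit:
{"op": "jog_arm", "data": {"plan": [0.021, -0.057, -0.06, 0, 0, 0, 0.021, -0.057, -0.1, 0, 0, 0, 0.021, -0.057, -0.1, 0, 0, 0, 0.021, -0.057, -0.1, 0, 0, 0, 0.021, -0.057, -0.14, 0, 0, 0, 0.021, -0.057, -0.18, 0, 0, 0, 0.021, -0.057, -0.205, 0, 0, 0, 0.021, -0.057, -0.22, 0, 0, 0, 0.021, -0.057, -0.226, 0, 0, 0, 0.021, -0.057, -0.226, 0, 0, 0, 0.021, -0.057, -0.226, 0, 0, 0], "claw": 0.07}}

```text
clock: 3.2
eef_pos: [567.3, 13.5, 11.0]
eef_rot: [-3.142, 0.002, -3.141]
wrist_force: [-0.6, 0.3, 0.6]
finger_gap: 69.9
finger_force: 0.0
```

Emit:
{"op": "jog_arm", "data": {"plan": [0, 0, 0, 0, 0, 0, 0, 0, 0, 0, 0, 0, 0, 0, 0, 0, 0, 0, 0, 0, 0, 0, 0, 0, 0, 0, 0, 0, 0, 0, 0, 0, 0, 0, 0, 0, 0, 0, 0, 0, 0, 0, 0, 0, 0, 0, 0, 0, 0, 0, 0, 0, 0, 0, 0, 0, 0, 0, 0, 0], "claw": 0.015, "force": 20}}

```text
clock: 4.2
eef_pos: [566.4, 13.3, 9.4]
eef_rot: [3.142, -0.0, -3.141]
wrist_force: [-0.4, 0.4, 0.2]
finger_gap: 23.4
finger_force: 20.0
```

Emit:
{"op": "jog_arm", "data": {"plan": [0, 0, 0.02, 0, 0, 0, 0, 0, 0.06, 0, 0, 0, 0, 0, 0.09, 0, 0, 0, -0.002, 0.04, 0.09, 0, 0, 0, -0.004, 0.08, 0.09, 0, 0, 0, -0.006, 0.12, 0.09, 0, 0, 0, -0.008, 0.16, 0.09, 0, 0, 0, -0.01, 0.2, 0.09, 0, 0, 0, -0.011, 0.218, 0.09, 0, 0, 0, -0.011, 0.2245, 0.09, 0, 0, 0, -0.011, 0.2245, 0.08, 0, 0, 0, -0.011, 0.2245, 0.07, 0, 0, 0, -0.011, 0.2245, 0.07, 0, 0, 0, -0.011, 0.2245, 0.07, 0, 0, 0, -0.011, 0.2245, 0.07, 0, 0, 0]}}

```text
clock: 5.7
eef_pos: [555.7, 237.2, 79.7]
eef_rot: [3.142, 0.0, 3.141]
wrist_force: [-0.5, 0.4, -1.5]
finger_gap: 23.4
finger_force: 20.0
```

Run:
```python
from h import *
s=manip.read_state();print(s['clock'],s['eef_pos'])
snap("wrist","w3"); snap("scene","s3")
# where post axis at its top and at the base should appear; nozzle axis check
slices('w3',(200,150,420,399),[(75,95),(95,108),(108,118),(119,132)],30,(555.3,237.8))
slices('s3',(200,150,500,399),[(75,95),(95,108),(108,118),(119,132),(20,46)],16,(555.3,237.8))
im=cv2.imread('pics/s3.png')[210:330,330:490]; cv2.imwrite('pics/c3.png',cv2.convertScaleAbs(cv2.resize(im,None,fx=4,fy=4,interpolation=2),alpha=1.8))
```

```text
5.7 [555.67979173 237.23995254  79.68439639]
w3 75 95 955 mean [546.7 236.9  86.9] mid [549.2 236.8  85. ] ext [11.3 47.1 19.9] circ [555.2 236.8] 15.0
w3 95 108 1010 mean [546.7 236.7 101.8] mid [549.1 236.8 101.5] ext [11.4 47.4 13. ] circ [553.6 236.7] 15.6
w3 108 118 1324 mean [548.4 236.8 113.5] mid [553.7 236.8 113. ] ext [20.1 47.5 10. ] circ [549.8 236.8] 13.1
w3 119 132 1742 mean [549.3 236.7 125.1] mid [554.7 236.7 125.5] ext [18.7 47.8 13. ] circ [540.3 236.8] 16.3
s3 75 95 43 mean [564.2 238.6  85.8] mid [562.2 237.8  85.3] ext [10.6 25.8 18.8] circ [554.5 237.6] 12.7
s3 95 108 27 mean [563.1 236.3 102.3] mid [557.7 236.5 101.5] ext [19.3 23.9 12.9] circ [554.8 236.9] 12.0
s3 108 118 38 mean [561.6 237.5 113.5] mid [558.2 237.4 113.2] ext [16.4 25.7  9.3] circ [555.9 237.5] 10.2
s3 119 132 28 mean [559.8 234.  124. ] mid [558.2 237.7 125.4] ext [13.7 25.8 12.4] circ [559.8 234.8] 7.5
s3 20 46 36 mean [561.5 242.7  32.9] mid [558.6 240.3  33.2] ext [12.5 18.2 25.4] circ [555.  239.8] 9.2
```

View pics/c3.png

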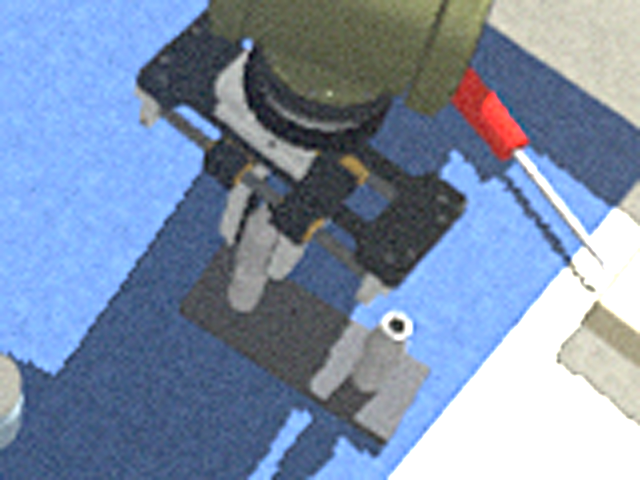

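The crop shows the held nozzle at about (250,265), aligned over the empty post (245,295), with the short nozzle untouched at (385,355).

Emit:
{"op": "jog_arm", "data": {"plan": [0, 0.0005, -0.004, 0, 0, 0, 0, 0.0005, -0.008, 0, 0, 0, 0, 0.0005, -0.011, 0, 0, 0, 0, 0.0005, -0.014, 0, 0, 0, 0, 0.0005, -0.016, 0, 0, 0, 0, 0.0005, -0.018, 0, 0, 0, 0, 0.0005, -0.0195, 0, 0, 0, 0, 0.0005, -0.0195, 0, 0, 0, 0, 0.0005, -0.0195, 0, 0, 0, 0, 0.0005, -0.0195, 0, 0, 0]}}

```text
clock: 6.8
eef_pos: [555.4, 238.3, 60.1]
eef_rot: [3.141, 0.0, -3.141]
wrist_force: [-0.8, 0.5, -0.7]
finger_gap: 23.0
finger_force: 20.0
```

Emit:
{"op": "jog_arm", "data": {"plan": [0, 0, -0.0005, 0, 0, 0, 0, 0, -0.001, 0, 0, 0, 0, 0, -0.001, 0, 0, 0, 0, 0, -0.001, 0, 0, 0]}}

```text
clock: 7.2
eef_pos: [555.5, 238.3, 59.4]
eef_rot: [3.141, 0.0, -3.141]
wrist_force: [-2.7, -0.4, 5.8]
finger_gap: 23.2
finger_force: 20.0
```

Seated contact (5.8 N). Next: release and rise.

Emit:
{"op": "jog_arm", "data": {"plan": [0, 0, 0.0005, 0, 0, 0, 0, 0, 0.0005, 0, 0, 0, 0, 0, 0.0005, 0, 0, 0, 0, 0, 0.0005, 0, 0, 0, 0, 0, 0.0005, 0, 0, 0, 0, 0, 0.0005, 0, 0, 0], "claw": 0.05}}

```text
clock: 7.8
eef_pos: [555.4, 238.3, 59.4]
eef_rot: [-3.142, 0.0, -3.141]
wrist_force: [0.3, -0.7, -1.1]
finger_gap: 49.9
finger_force: 0.0
```

Emit:
{"op": "jog_arm", "data": {"plan": [0, 0, 0.01, 0, 0, 0, 0, 0, 0.04, 0, 0, 0, 0, 0, 0.09, 0, 0, 0, 0, 0, 0.14, 0, 0, 0, -0.02, -0.03, 0.16, 0, 0, 0, -0.02, -0.03, 0.16, 0, 0, 0, -0.02, -0.03, 0.16, 0, 0, 0, -0.02, -0.03, 0.16, 0, 0, 0]}}

```text
clock: 8.6
eef_pos: [535.3, 208.6, 218.8]
eef_rot: [-3.141, -0.001, -3.141]
wrist_force: [-0.1, -0.3, -0.2]
finger_gap: 50.1
finger_force: 0.0
```

Run:
```python
from h import *
s=manip.read_state();print(s['clock'],s['eef_pos'])
snap("wrist","w4")
slices('w4',(200,80,500,300),[(20,46),(55,88),(92,108),(110,120)],22,(555.4,238.0))
slices('w4',(200,80,500,300),[(55,88),(87,97)],22,(541.2,326.4))
```

```text
8.6 [535.28665235 208.56277638 218.79783771]
w4 20 46 88 mean [547.5 235.9  32.2] mid [550.2 237.4  32.4] ext [10.1 18.5 24.5] circ [555.4 238.1] 9.9
w4 55 88 200 mean [546.9 235.   72.5] mid [550.4 236.6  71.5] ext [13.7 21.4 32.9] circ [555.8 237.9] 11.7
w4 92 108 285 mean [551.  236.5  99. ] mid [554.9 237.8  99.8] ext [21.1 22.2 15.7] circ [555.2 237.7] 8.7
w4 110 120 152 mean [555.  237.7 115.3] mid [555.5 237.7 114.1] ext [11.4 11.4  7. ] circ [555.2 237.8] 4.4
w4 55 88 394 mean [537.4 321.1  72.1] mid [541.  324.8  71.4] ext [22.5 20.  32.8] circ [540.8 325.6] 9.2
w4 87 97 234 mean [541.  326.1  91.5] mid [541.2 326.6  90.2] ext [15.3 16.   6.4] circ [541.2 326.3] 5.7
```

The tall nozzle stands upright on the post, axis (555.3,237.8) and top at 116. Next: the cap.

Emit:
{"op": "jog_arm", "data": {"plan": [-0.05, -0.358, 0, 0, 0, -85, -0.05, -0.358, 0, 0, 0, -85, -0.05, -0.358, 0, 0, 0, -85, -0.05, -0.358, 0, 0, 0, -85, -0.05, -0.358, 0, 0, 0, -85, -0.05, -0.358, 0, 0, 0, -85, -0.05, -0.358, 0, 0, 0, -85, -0.05, -0.358, 0, 0, 0, -85, -0.05, -0.358, 0, 0, 0, -85, -0.05, -0.358, 0, 0, 0, -85, -0.05, -0.358, 0, 0, 0, -85, -0.05, -0.358, 0, 0, 0, -85, -0.05, -0.358, 0, 0, 0, -85, -0.05, -0.358, 0, 0, 0, -85], "claw": 0.07}}

```text
clock: 10.05
eef_pos: [485.5, -149.5, 219.3]
eef_rot: [-3.141, -0.0, 1.661]
wrist_force: [-0.5, -0.5, -0.3]
finger_gap: 70.0
finger_force: 0.0
```

Run:
```python
from h import *
s=manip.read_state();print(s['clock'],s['eef_pos'],s['eef_rot'],s['joints'])
snap("wrist","w5")
slices('w5',(0,0,640,399),[(60,68),(72,92),(89,93),(95,101),(110,117),(117,123)],45,(485,-177.5))
slices('w5',(0,0,640,399),[(100,112)],34,(579,-152))
def c(f,lo,hi):
    L=load(f);C=cloud(L);v,u=np.where((C[...,2]>lo)&(C[...,2]<hi)&(np.hypot(C[...,0]-485,C[...,1]+177.5)<14));return ray(L,u.mean(),v.mean())
(o1,d1),(o2,d2)=c('w2',116,124),c('w5',116,124);t=np.linalg.lstsq(np.c_[d1,-d2],o2-o1,rcond=None)[0];print(o1+t[0]*d1,o2+t[1]*d2)
```

```text
10.05 [ 485.47128182 -149.54844777  219.33044152] [-3.14142342e+00 -1.09841910e-04  1.66090590e+00] [-3.70948224e-01  1.95038272e-01  1.61880044e+00  2.37767443e-05
  1.32795437e+00 -4.61063528e-01]
w5 60 68 85 mean [ 484.9 -161.1   61.1] mid [ 485.1 -164.8   62.4] ext [43.3 18.4  4.8] circ [ 485.5 -179. ] 22.0
w5 72 92 219 mean [ 484.3 -160.1   82.4] mid [ 485.6 -165.7   82. ] ext [43.6 20.4 19.9] circ [ 485.3 -178.1] 22.0
w5 89 93 59 mean [ 485.1 -160.5   91.2] mid [ 485.9 -165.8   91. ] ext [43.1 20.1  3.9] circ [ 485.3 -178.1] 22.0
w5 95 101 1146 mean [ 485.  -175.2   98. ] mid [ 485.3 -177.5   98. ] ext [42.7 43.3  5.8] circ [ 485.2 -178. ] 16.8
w5 110 117 82 mean [ 485.  -174.1  114.6] mid [ 484.8 -177.8  113.6] ext [15.1 16.8  6.8] circ [ 485.1 -177.3] 7.2
w5 117 123 200 mean [ 485.3 -177.7  118. ] mid [ 485.4 -177.6  118.5] ext [14.7 15.3  3. ] circ [ 485.3 -177.7] 5.5
w5 100 112 1107 mean [ 581.  -150.8  103. ] mid [ 580.7 -151.   103.8] ext [52.8 52.2  7.6] circ [ 581.8 -151.2] 15.5
[ 484.79446134 -178.30040181  116.09518387] [ 485.31080947 -178.24760778  116.08759184]
```

View pics/w5.png

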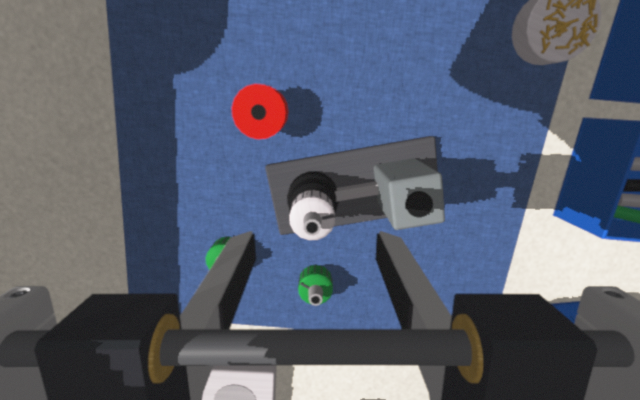

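The view shows the cap tube at (312,227) with its collar around (312,210), the column at (415,195) with a bracket between them at (355,200), a green decoy at (315,285) and the spool at (258,110).

Run:
```python
from h import *
u=np.array([95.6,26.7]);u/=np.hypot(*u)
for f in('w2','w5','scene0'):
    C=cloud(load(f));D=C[...,:2]-[485.2,-177.8];a=D@u;b=D@[-u[1],u[0]]
    for lo in range(22,72,7):
        m=(a>lo)&(a<lo+7)&(abs(b)<14);z=C[...,2][m]
        if m.any():print(f,lo,m.sum(),np.percentile(z,[50,95,100]).round())
```

```text
w2 22 262 [41. 60. 94.]
w2 29 175 [26. 34. 34.]
w2 36 172 [26. 34. 35.]
w2 43 168 [26. 33. 34.]
w2 50 169 [26. 34. 34.]
w2 57 165 [26. 34. 34.]
w2 64 165 [25. 34. 35.]
w2 71 341 [ 67.  99. 101.]
w5 22 159 [35. 59. 92.]
w5 29 136 [29. 34. 34.]
w5 36 379 [264. 314. 316.]
w5 43 140 [ 28.  34. 314.]
w5 50 137 [30. 34. 35.]
w5 57 137 [29. 34. 34.]
w5 64 137 [28. 34. 35.]
w5 71 479 [ 68.  99. 101.]
scene0 22 60 [37. 58. 94.]
scene0 29 18 [25. 32. 34.]
scene0 36 13 [25. 34. 34.]
scene0 43 10 [12. 31. 31.]
scene0 50 4 [10. 13. 13.]
scene0 71 7 [98. 99. 99.]
```

Emit:
{"op": "jog_arm", "data": {"plan": [0, -0.028, -0.03, 0, 0, 0, 0, -0.028, -0.06, 0, 0, 0, 0, -0.028, -0.06, 0, 0, 0, 0, -0.028, -0.08, 0, 0, 0, 0, -0.028, -0.11, 0, 0, 0, 0, -0.028, -0.13, 0, 0, 0, 0, -0.028, -0.143, 0, 0, 0, 0, -0.028, -0.148, 0, 0, 0, 0, -0.028, -0.148, 0, 0, 0, 0, -0.028, -0.148, 0, 0, 0]}}

```text
clock: 11.1
eef_pos: [486.0, -177.9, 72.6]
eef_rot: [3.14, 0.001, 1.659]
wrist_force: [-0.7, 0.4, 0.5]
finger_gap: 70.4
finger_force: 0.0
```

Emit:
{"op": "jog_arm", "data": {"plan": [0, 0, 0, 0, 0, 0, 0, 0, 0, 0, 0, 0, 0, 0, 0, 0, 0, 0, 0, 0, 0, 0, 0, 0, 0, 0, 0, 0, 0, 0, 0, 0, 0, 0, 0, 0, 0, 0, 0, 0, 0, 0], "claw": 0.036, "force": 20}}

```text
clock: 11.8
eef_pos: [485.4, -177.8, 71.7]
eef_rot: [3.142, 0.0, 1.659]
wrist_force: [-1.4, 0.1, 4.9]
finger_gap: 44.1
finger_force: 20.0
```

Emit:
{"op": "jog_arm", "data": {"plan": [0, 0, 0.0005, 0, 0, 3, 0, 0, 0.0005, 0, 0, 6, 0, 0, 0.0005, 0, 0, 9, 0, 0, 0.0005, 0, 0, 12, 0, 0, 0.0005, 0, 0, 15, 0, 0, 0.0005, 0, 0, 18, 0, 0, 0.0005, 0, 0, 18, 0, 0, 0.0005, 0, 0, 18]}}

```text
clock: 12.6
eef_pos: [485.3, -177.7, 71.7]
eef_rot: [-3.142, -0.0, 1.971]
wrist_force: [0.5, 0.6, -3.0]
finger_gap: 44.3
finger_force: 20.0
```

Run:
```python
from h import *
s=manip.read_state();print({k:np.round(s[k],3) for k in('clock','eef_pos','eef_rot','wrist_force','moment','finger_force','finger_gap','joints')})
```

```text
{'clock': np.float64(12.6), 'eef_pos': array([ 485.314, -177.66 ,   71.661]), 'eef_rot': array([-3.142, -0.   ,  1.971]), 'wrist_force': array([ 0.515,  0.56 , -2.974]), 'moment': array([-0.103, -0.176, -0.611]), 'finger_force': np.float64(20.0), 'finger_gap': np.float64(44.262), 'joints': array([-0.422,  0.382,  1.749,  0.   ,  1.011, -0.822])}
```

Resisting moment of 0.61 Nm, about the slip limit, so counter-clockwise looks blocked. Trying the other way.

Emit:
{"op": "jog_arm", "data": {"plan": [0, 0, 0, 0, 0, -5, 0, 0, 0, 0, 0, -10, 0, 0, 0, 0, 0, -15, 0, 0, 0, 0, 0, -20, 0, 0, 0, 0, 0, -25, 0, 0, 0, 0, 0, -30, 0, 0, 0, 0, 0, -30]}}

```text
clock: 13.3
eef_pos: [485.3, -177.7, 71.9]
eef_rot: [-3.141, 0.0, 1.447]
wrist_force: [0.1, 0.4, -0.5]
finger_gap: 44.1
finger_force: 20.0
```

Run:
```python
from h import *
s=manip.read_state();print({k:np.round(s[k],3) for k in('clock','eef_pos','eef_rot','wrist_force','moment','finger_force','finger_gap','joints')})
```

```text
{'clock': np.float64(13.3), 'eef_pos': array([ 485.307, -177.699,   71.852]), 'eef_rot': array([-3.141,  0.   ,  1.447]), 'wrist_force': array([ 0.114,  0.407, -0.489]), 'moment': array([-0.109,  0.044,  0.056]), 'finger_force': np.float64(20.0), 'finger_gap': np.float64(44.075), 'joints': array([-0.422,  0.382,  1.749, -0.   ,  1.011, -0.298])}
```

Clockwise gives freely (0.06 Nm), so the thread is reverse. Turning further.

Emit:
{"op": "jog_arm", "data": {"plan": [0, 0, 0, 0, 0, -6, 0, 0, 0, 0, 0, -12, 0, 0, 0, 0, 0, -18, 0, 0, 0, 0, 0, -24, 0, 0, 0, 0, 0, -30, 0, 0, 0, 0, 0, -36, 0, 0, 0, 0, 0, -42, 0, 0, 0, 0, 0, -48, 0, 0, 0, 0, 0, -48, 0, 0, 0, 0, 0, -48]}}

```text
clock: 14.3
eef_pos: [485.4, -177.7, 71.9]
eef_rot: [-3.142, 0.0, 0.616]
wrist_force: [-0.6, -0.9, -0.8]
finger_gap: 44.0
finger_force: 20.0
```

Run:
```python
from h import *
s=manip.read_state();print({k:np.round(s[k],3) for k in('clock','eef_pos','eef_rot','wrist_force','moment','finger_force','finger_gap','joints')})
```

```text
{'clock': np.float64(14.3), 'eef_pos': array([ 485.369, -177.695,   71.902]), 'eef_rot': array([-3.142,  0.   ,  0.616]), 'wrist_force': array([-0.567, -0.895, -0.768]), 'moment': array([-0.031,  0.143,  0.029]), 'finger_force': np.float64(20.0), 'finger_gap': np.float64(43.97), 'joints': array([-0.422,  0.382,  1.749, -0.   ,  1.011,  0.533])}
```

Emit:
{"op": "jog_arm", "data": {"plan": [0, 0, 0.002, 0, 0, 0, 0, 0, 0.004, 0, 0, 0, 0, 0, 0.006, 0, 0, 0, 0, 0, 0.006, 0, 0, 0]}}

```text
clock: 14.7
eef_pos: [485.6, -177.8, 78.3]
eef_rot: [3.141, -0.0, 0.612]
wrist_force: [0.9, 0.1, -0.5]
finger_gap: 44.0
finger_force: 20.0
```

Emit:
{"op": "jog_arm", "data": {"plan": [0, 0, 0.01, 0, 0, 0, 0, 0, 0.02, 0, 0, 0, 0, 0, 0.035, 0, 0, 0, 0, 0, 0.055, 0, 0, 0, 0, 0, 0.075, 0, 0, 0, 0, 0, 0.095, 0, 0, 0, 0, 0, 0.105, 0, 0, 0, 0, 0, 0.11, 0, 0, 0, 0, 0, 0.11, 0, 0, 0, 0, 0, 0.11, 0, 0, 0, 0, 0, 0.11, 0, 0, 0]}}

```text
clock: 15.8
eef_pos: [485.1, -177.6, 187.1]
eef_rot: [-3.14, 0.001, 0.611]
wrist_force: [0.5, -0.4, -1.9]
finger_gap: 43.7
finger_force: 20.0
```

Run:
```python
from h import *
s=manip.read_state();print({k:np.round(s[k],3) for k in('clock','eef_pos','eef_rot','wrist_force','finger_force','finger_gap')})
snap("scene","s6");snap("wrist","w6")
slices('s6',(0,0,640,399),[(60,90),(175,185),(185,200),(200,215),(222,240)],26,(485.3,-177.8))
slices('s6',(350,200,480,340),[(55,88),(92,108),(110,120)],18,(555.4,238.0))
L=load('s6');im=L['p'][80:240,200:400,::-1]
cv2.imwrite('pics/c6.png',cv2.resize(np.hstack([im,L['p'][210:330,330:480,::-1][:,:].copy() if 0 else im[:, :0]]),None,fx=3.5,fy=3.5,interpolation=2))
```

```text
{'clock': np.float64(15.8), 'eef_pos': array([ 485.103, -177.592,  187.137]), 'eef_rot': array([-3.14e+00,  1.00e-03,  6.11e-01]), 'wrist_force': array([ 0.462, -0.393, -1.888]), 'finger_force': np.float64(20.0), 'finger_gap': np.float64(43.687)}
s6 60 90 160 mean [ 488.1 -171.3   75.6] mid [ 486.5 -174.7   74.2] ext [44.2 39.3 28.2] circ [ 486.  -173.5] 14.7
s6 175 185 6 mean [ 491.4 -162.4  183.7] mid [ 490.7 -169.2  183.9] ext [27.4 30.4  1.8] circ [ 484.2 -176.5] 21.3
s6 185 200 61 mean [ 498.2 -165.9  192.2] mid [ 491.8 -172.7  192.6] ext [31.5 40.5 14.7] circ [ 484.6 -177. ] 22.7
s6 200 215 157 mean [ 492.2 -170.6  209.9] mid [ 487.  -174.4  207.5] ext [43.5 43.1 15. ] circ [ 488.3 -174.8] 17.4
s6 222 240 56 mean [ 490.2 -178.3  230.3] mid [ 491.6 -176.5  230.4] ext [29.5 45.7 15.4] circ [ 490.8 -179.4] 14.0
s6 55 88 58 mean [563.  243.   72.2] mid [559.7 240.8  71.9] ext [15.  21.3 30.5] circ [555.1 239.6] 11.2
s6 92 108 48 mean [559.4 241.1  98.8] mid [558.1 239.1 100.1] ext [15.4 20.9 15.6] circ [556.  239.7] 7.7
s6 110 120 23 mean [555.5 240.3 114.6] mid [554.7 239.7 114.2] ext [12.5 10.1  7.8] circ [555. 240.] 4.8
```

View pics/c6.png

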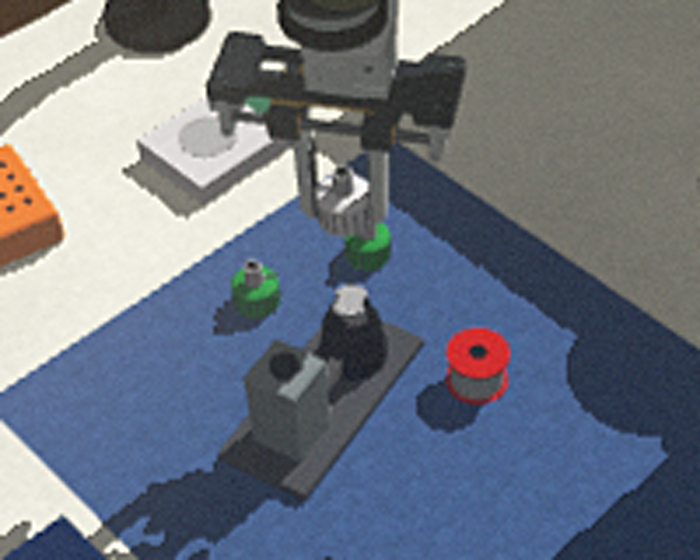

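The cap is held upright at (340,205), clear of the bare neck at (350,300). Its rim is about 115 mm above the shoulder, the tall nozzle stands on the post, and nothing else in this view has moved.

```bash
python3 -c "
from cell import manip; print(manip.sign_off())"
```

```text
the job is handed in; nothing more can be done
None
```

Job handed in at about 16 s on the robot's clock: the tall nozzle stands upright on the empty post, and the cap, whose thread turned out to be reverse (clockwise loosens it), is held upright about 115 mm above its neck.

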